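Blank off a valve block and tighten its gland with a click wrench

ROBOT

A 6-joint arm with a two-finger parallel gripper is mounted at the origin on the work surface. World frame = base frame: x ahead of the robot, y to its left, z up, the work surface at z = 0. Lengths are in m, angles in rad, forces in N, time in s.
With the tool pointing down it reaches from about 0.35 to 0.975 m from the base axis. Payload 7.1 kg.
Tool frame: the origin (TCP) lies midway between the tips of the shut fingers; the grasp point (between the pads) lies 19 mm behind it; z points along the fingers, x is the direction in which the jaws open and shut, and the axes are right-handed (so a half turn about z gives the same grasp; the last joint's range is limited). The gripper opens to 88 mm and grips with 3 to 60 N. Pads are 20 mm wide; open, the fingers measure 115 mm over their backs; the gripper's body (75 mm by 178 mm) begins 61 mm behind the grasp point.
Start: joints at [-1.258, 0.423, 1.63, -0, 1.089, -0.019], TCP at [0.204, -0.591, 0.223] pointing down, gripper open.
Joint ranges: [-3, 3], [-0.9, 2.11], [0.09, 2.58], [-1.31, 4.45], [0.11, 2.69], [-2.54, 2.54]. Speed limits (rad/s): [2.39, 2.39, 3.01, 3.14, 3.14, 3.14].

INTERFACE

Orientations are given as a unit quaternion [w, x, y, z].
In Python, from station import move_pose, movel, movej, command_gripper, wait, inverse_kinematics, read_camera, camera_info, MotionError, job_done, get_time, get_joint_pos, get_qvel, get_effort, get_tcp_pos, get_ee_rot, get_ft_force, get_ft_torque, get_grip_width gives the robot as it stands. Calls block until the motion is done:
- move_pose(position, orientation): joint-space move of the TCP to a pose.
- movel(position, frame=None, v=0.15, until_force=None): straight line of the TCP; frame=None keeps the orientation; v is the mean speed in m/s. With until_force (N) it stops when the force on the tool has changed by that much, and returns True; else False.
- movej(angles): joint-space move.
- command_gripper(opening): opening from 0.0 (shut) to 1.0 (fully open); the grip force is fixed at half the most; returns when the fingers have stopped.
- wait(seconds).
- inverse_kinematics(position, orientation): joint angles nearest the present ones, or None.
- read_camera(name): name is "scene" or "top" or "wrist"; returns the picture (384x512x3 uint8, red, green, blue); there is no depth.
- camera_info(name): a dict with "intrinsics" (3x3 intrinsics, pixels), "T" (4x4, takes a point from camera to world coordinates); the wrist camera has in their place "tool_from_camera" (4x4, takes a point from camera to tool coordinates, whose origin is the TCP and whose axes are the tool frame's). Camera axes: x right, y up, looking along -z (the intrinsics and any distortion apply to the point x, -y, -z); pixel columns grow to the right and rows downward; lengths in m; the calibration is good to about 2 mm. A picture is of the moment at which its call begins: read the wrist's pose just before it. camera_info takes no time and is no camera call.
A pose or a line that the arm cannot do raises MotionError and nothing moves.
- job_done(): hands the job in, once; it reports no verdict.
Readings, each from a call of its own:
- get_time(): time.
- get_joint_pos(): joint angles.
- get_qvel(): joint speeds.
- get_effort(): joint torques, N m.
- get_tcp_pos(): TCP position.
- get_ee_rot(): TCP orientation.
- get_ft_force(): force on the tool from outside, world axes, zero at the start.
- get_ft_torque(): the same for the moment, N m.
- get_grip_width(): opening from 0.0 (shut) to 1.0 (fully open).
Only numpy, scipy, OpenCV 4.12 (cv2) and the standard library are available. Lean on these libraries where they do the work, as an engineer would, in place of code of your own. Each camera call takes 0.05 s, during which the arm holds its last target. There are 200 camera calls.

TASK

Get the valve block in the vise ready for its pressure test: push the blue-headed pin through the eye of the lug at the block's end until its collar rests on the lug, put every orange plug into a port of its own (any port, some may stay open) and press it down until its flange lies flush on the block. Only then pull the click wrench clockwise to tighten the gland nut until the wrench breaks over with a click, stop at once so that the nut is not overtightened, and swing the wrench back over its red rest and let go. Leave the other tools and parts on the bench alone.

Things in the scene. Friction and masses are not known exactly. Their poses are not given: they have to be found in the camera images.
- plug0_mid (a point): orange plastic blanking plug; this point is its centre, half-way up (24 mm above its underside), z along its axis. From below: stem 30 mm diameter x 14 mm with a chamfered end, flange 40 mm diameter x 6 mm (its top 4 mm below this point), grip knob 20 mm diameter x 28 mm on top (from 4 mm below to 24 mm above this point); 48 mm tall, 50 g, stands upright on its stem. Some of the four plugs may be absent (None)
- plug1_mid (a point): orange plastic blanking plug; this point is its centre, half-way up (24 mm above its underside), z along its axis. From below: stem 30 mm diameter x 14 mm with a chamfered end, flange 40 mm diameter x 6 mm (its top 4 mm below this point), grip knob 20 mm diameter x 28 mm on top (from 4 mm below to 24 mm above this point); 48 mm tall, 50 g, stands upright on its stem. Some of the four plugs may be absent (None)
- plug2_mid (a point): orange plastic blanking plug; this point is its centre, half-way up (24 mm above its underside), z along its axis. From below: stem 30 mm diameter x 14 mm with a chamfered end, flange 40 mm diameter x 6 mm (its top 4 mm below this point), grip knob 20 mm diameter x 28 mm on top (from 4 mm below to 24 mm above this point); 48 mm tall, 50 g, stands upright on its stem. Some of the four plugs may be absent (None)
- plug3_mid (a point): orange plastic blanking plug; this point is its centre, half-way up (24 mm above its underside), z along its axis. From below: stem 30 mm diameter x 14 mm with a chamfered end, flange 40 mm diameter x 6 mm (its top 4 mm below this point), grip knob 20 mm diameter x 28 mm on top (from 4 mm below to 24 mm above this point); 48 mm tall, 50 g, stands upright on its stem. Some of the four plugs may be absent (None)
- port0 (a point): open port in the top of the brass valve block in the vise: bore 33 mm, straight down; this point is the middle of its mouth, level with the block's top face (80 mm above the bench), z up. A rubber seal 8 mm down holds a dropped-in plug 6 mm proud and is pushed down, against about 7 N of friction, until the plug's flange lies on the block; it does not spring back. A fully home plug has its centre 10 mm above this point. Ports are 55 mm apart in a row, along the vise's y
- port1 (a point): open port in the top of the brass valve block in the vise: bore 33 mm, straight down; this point is the middle of its mouth, level with the block's top face (80 mm above the bench), z up. A rubber seal 8 mm down holds a dropped-in plug 6 mm proud and is pushed down, against about 7 N of friction, until the plug's flange lies on the block; it does not spring back. A fully home plug has its centre 10 mm above this point. Ports are 55 mm apart in a row, along the vise's y
- port2 (a point): open port in the top of the brass valve block in the vise: bore 33 mm, straight down; this point is the middle of its mouth, level with the block's top face (80 mm above the bench), z up. A rubber seal 8 mm down holds a dropped-in plug 6 mm proud and is pushed down, against about 7 N of friction, until the plug's flange lies on the block; it does not spring back. A fully home plug has its centre 10 mm above this point. Ports are 55 mm apart in a row, along the vise's y
- port3 (a point): open port in the top of the brass valve block in the vise: bore 33 mm, straight down; this point is the middle of its mouth, level with the block's top face (80 mm above the bench), z up. A rubber seal 8 mm down holds a dropped-in plug 6 mm proud and is pushed down, against about 7 N of friction, until the plug's flange lies on the block; it does not spring back. A fully home plug has its centre 10 mm above this point. Ports are 55 mm apart in a row, along the vise's y
- gland (a point): the vertical axis of the gland nut at the end of the valve block, at the height of the wrench handle (128 mm above the bench). The wrench is fitted on the nut and cannot come off; it swings level about this point. Its axes are those of the vise: y along the row of ports (pointing away from the wrench), z up
- wrench_grip (a point): point on the centre line of the click wrench's black round grip (26 mm diameter, from 118 to 253 mm from the gland's axis), 170 mm from the gland's axis and 128 mm above the bench; x points along the handle, away from the nut, z up. At least 60 mm of free room below the grip, except at the rest
- wrench_tail (a point): point on the centre line of the wrench's grip near its tail, 235 mm from the gland's axis; x along the handle, away from the nut
- rest (a point): the wrench's rest, a post with a red pad (36 x 26 mm, top 114 mm above the bench) that stands 235 mm from the gland's axis; this point is over the middle of the pad at the height of the handle's centre line: the parked wrench's tail point lies here
- nut (a joint): turn of the gland nut, rad, growing as it is tightened (clockwise seen from above). Starts between -0.1 and 0.1; it needs about 0.9 N m to start and stiffens by 1 N m per rad; it stays where it is left. The wrench clicks after 0.2 to 0.4 rad of it; beyond 0.42 it is overtightened
- ratchet (a joint): turn of the wrench relative to the nut, rad: negative is free ratchet play (the handle swings loosely, under 0.1 N m, towards the rest, down to -1.3), 0 means that the ratchet has taken up and further clockwise turning carries the nut along
- click (a joint): break-over of the wrench's handle against its head, rad: 0 until the set torque of 1.2 N m is reached (7 N at the grip point); then the handle gives way with the resistance falling to a quarter over 0.16 rad (27 mm at the grip point), where it meets a stop and turns the nut on. It springs back to 0 when let go
- pin_mid (a point): anti-turn pin, upright; this point is its centre, half-way up (39 mm above its tip), z along it. From below: steel rod 10 mm diameter x 45 mm with a cone tip, collar 24 mm diameter x 5 mm (its top 11 mm above this point), blue grip knob 20 mm diameter x 28 mm on top (from 11 to 39 mm above this point); 78 mm tall, 60 g. Starts hanging by its collar in a blue stand
- pinstand: blue block fixed to the bench, 44 x 44 mm, 50 mm tall, with a 15 mm hole right through from the top in which the pin hangs; origin on the bench under its middle
- eye (a point): middle of the 14 mm eye through the steel lug at the end of the valve block, beyond the ports; on the lug's top face (80 mm above the bench; the lug is 50 x 50 mm, 10 mm thick, open below), z up. With the pin's collar down on the lug the pin's centre is 6 mm below this point
- vise: green machine vise fixed to the bench with the brass valve block (50 x 320 x 45 mm, top 80 mm up) in its jaws (up to 70 mm high); origin on the bench under the middle of the block, y along the block, from the gland towards the ports; ports at y = -35, 20, 75, 130 mm, gland at y = -125 mm, eye at y = 188 mm; vise body from x = -46 to 170 mm
- ball_valve: bystander: loose brass ball valve with a red lever, 85 mm long, 50 mm tall; origin under its middle
- socket: bystander: loose dark steel socket, 42 mm diameter, 45 mm tall, standing; origin under its middle
- spanner: bystander: loose steel spanner, 170 mm long, lying; origin under its middle
Not all that is in view belongs to the job. Leave any white or yellow look-alike of the part that bears plug2_mid alone. Leave any pink look-alike of the part that bears plug1_mid alone.

How it is judged:
On the way, in this order (a step that is already met when the one before it is completed fails the run):
1. the pin is through the eye and every plug present pressed home in a port, the gland nut not yet tightened (((horizontal distance between plug0_mid and port0 below 0.004 m and z of plug0_mid in the frame of port0 below 0.012 m) or (horizontal distance between plug0_mid and port1 below 0.004 m and z of plug0_mid in the frame of port1 below 0.012 m) or (horizontal distance between plug0_mid and port2 below 0.004 m and z of plug0_mid in the frame of port2 below 0.012 m) or (horizontal distance between plug0_mid and port3 below 0.004 m and z of plug0_mid in the frame of port3 below 0.012 m)) and angle between each of plug0_mid, plug1_mid, plug2_mid, plug3_mid's own z axis and vertical below 0.12 rad and ((horizontal distance between plug1_mid and port0 below 0.004 m and z of plug1_mid in the frame of port0 below 0.012 m) or (horizontal distance between plug1_mid and port1 below 0.004 m and z of plug1_mid in the frame of port1 below 0.012 m) or (horizontal distance between plug1_mid and port2 below 0.004 m and z of plug1_mid in the frame of port2 below 0.012 m) or (horizontal distance between plug1_mid and port3 below 0.004 m and z of plug1_mid in the frame of port3 below 0.012 m)) and ((horizontal distance between plug2_mid and port0 below 0.004 m and z of plug2_mid in the frame of port0 below 0.012 m) or (horizontal distance between plug2_mid and port1 below 0.004 m and z of plug2_mid in the frame of port1 below 0.012 m) or (horizontal distance between plug2_mid and port2 below 0.004 m and z of plug2_mid in the frame of port2 below 0.012 m) or (horizontal distance between plug2_mid and port3 below 0.004 m and z of plug2_mid in the frame of port3 below 0.012 m)) and ((horizontal distance between plug3_mid and port0 below 0.004 m and z of plug3_mid in the frame of port0 below 0.012 m) or (horizontal distance between plug3_mid and port1 below 0.004 m and z of plug3_mid in the frame of port1 below 0.012 m) or (horizontal distance between plug3_mid and port2 below 0.004 m and z of plug3_mid in the frame of port2 below 0.012 m) or (horizontal distance between plug3_mid and port3 below 0.004 m and z of plug3_mid in the frame of port3 below 0.012 m)) and horizontal distance between pin_mid and eye below 0.006 m and z of pin_mid in the frame of eye below -0.003 m and angle between pin_mid's own z axis and vertical below 0.2 rad and value of joint nut below 0.2 rad), for 0.2 s.
2. the wrench breaks over with a click (value of joint click above 0.04 rad and value of joint nut above 0.25 rad).
At the end, for the whole second after the job is handed in: Pin through the eye, collar within 3 mm of the lug; each plug present upright in a port, flange within 2 mm of the block, within 4 mm of the port's middle; nut between 0.25 and 0.42 rad; click below 0.03 rad; wrench at rest, tail point within 25 mm of the rest point seen from above (((horizontal distance between plug0_mid and port0 below 0.004 m and z of plug0_mid in the frame of port0 below 0.012 m) or (horizontal distance between plug0_mid and port1 below 0.004 m and z of plug0_mid in the frame of port1 below 0.012 m) or (horizontal distance between plug0_mid and port2 below 0.004 m and z of plug0_mid in the frame of port2 below 0.012 m) or (horizontal distance between plug0_mid and port3 below 0.004 m and z of plug0_mid in the frame of port3 below 0.012 m)) and angle between each of plug0_mid, plug1_mid, plug2_mid, plug3_mid's own z axis and vertical below 0.12 rad and ((horizontal distance between plug1_mid and port0 below 0.004 m and z of plug1_mid in the frame of port0 below 0.012 m) or (horizontal distance between plug1_mid and port1 below 0.004 m and z of plug1_mid in the frame of port1 below 0.012 m) or (horizontal distance between plug1_mid and port2 below 0.004 m and z of plug1_mid in the frame of port2 below 0.012 m) or (horizontal distance between plug1_mid and port3 below 0.004 m and z of plug1_mid in the frame of port3 below 0.012 m)) and ((horizontal distance between plug2_mid and port0 below 0.004 m and z of plug2_mid in the frame of port0 below 0.012 m) or (horizontal distance between plug2_mid and port1 below 0.004 m and z of plug2_mid in the frame of port1 below 0.012 m) or (horizontal distance between plug2_mid and port2 below 0.004 m and z of plug2_mid in the frame of port2 below 0.012 m) or (horizontal distance between plug2_mid and port3 below 0.004 m and z of plug2_mid in the frame of port3 below 0.012 m)) and ((horizontal distance between plug3_mid and port0 below 0.004 m and z of plug3_mid in the frame of port0 below 0.012 m) or (horizontal distance between plug3_mid and port1 below 0.004 m and z of plug3_mid in the frame of port1 below 0.012 m) or (horizontal distance between plug3_mid and port2 below 0.004 m and z of plug3_mid in the frame of port2 below 0.012 m) or (horizontal distance between plug3_mid and port3 below 0.004 m and z of plug3_mid in the frame of port3 below 0.012 m)) and horizontal distance between pin_mid and eye below 0.006 m and z of pin_mid in the frame of eye below -0.003 m and angle between pin_mid's own z axis and vertical below 0.2 rad and value of joint nut between 0.25 and 0.42 rad and value of joint click below 0.03 rad and horizontal distance between wrench_tail and rest below 0.025 m and velocity of joint ratchet between -0.05 and 0.05 rad/s); the robot touches nothing.
It fails at once if the gland nut is overtightened (turned past 0.42 rad) (value of joint nut above 0.42 rad).
It fails at once if the ball valve is moved by more than 20 mm (distance of ball_valve from where it was at the start of the episode above 0.02 m).
It fails at once if the socket is moved by more than 20 mm (distance of socket from where it was at the start of the episode above 0.02 m).
It fails at once if the spanner is moved by more than 20 mm (distance of spanner from where it was at the start of the episode above 0.02 m).
Of plug0, plug1, plug2, plug3 only 2 to 4 are there at a start; the rules pass over those that are not, and their reading is None.
At some moment in a run one of plug0, plug1, plug2, plug3 may be knocked a few centimetres aside while the robot is not near it.
It also fails if it takes over 210 s, if anything falls off the work surface, if the arm or the gripper's body presses on something with over 40 N, if the wrist force passes 120 N, or if a joint passes its speed limit or range.

## Working session

There is one attempt and no reset: what is moved stays moved. The work goes in short steps, each a Python script; the robot and the scene stay as the last script left them, time stands still between calls to the robot, and variables do not carry over. Pictures are saved under pics/ and viewed, about 12 in all and at most 16, crops included, and the job is handed in when it is done.

```bash
mkdir -p pics; ls
python3 - <<'E'
from station import *
import cv2,numpy as np
np.set_printoptions(precision=4,suppress=True)
for n in ['scene','top','wrist']:
    im=read_camera(n); cv2.imwrite(f'pics/{n}0.png',im[:,:,::-1]); print(n,camera_info(n))
a=cv2.imread('pics/scene0.png');b=cv2.imread('pics/top0.png')
cv2.imwrite('pics/topbig.png',cv2.resize(b,(800,600),interpolation=cv2.INTER_CUBIC))
print(get_time(),get_ee_rot(),get_ft_force())
E
```

```text
pics
scene {'intrinsics': array([[414.9168,   0.    , 264.2416],
       [  0.    , 414.9168, 189.6019],
       [  0.    ,   0.    ,   1.    ]]), 'T': array([[-0.5371, -0.5686,  0.623 ,  1.2097],
       [ 0.8432, -0.3433,  0.4137,  0.4455],
       [-0.0214,  0.7476,  0.6638,  0.8112],
       [ 0.    ,  0.    ,  0.    ,  1.    ]])}
top {'intrinsics': array([[432.4273,   0.    , 262.1712],
       [  0.    , 432.4273, 191.9332],
       [  0.    ,   0.    ,   1.    ]]), 'T': array([[-0.0253,  0.9844, -0.1742,  0.3349],
       [-0.9997, -0.0259, -0.0011,  0.0356],
       [-0.0056,  0.1741,  0.9847,  1.2913],
       [ 0.    ,  0.    ,  0.    ,  1.    ]])}
wrist {'intrinsics': array([[342.7882,   0.    , 255.1072],
       [  0.    , 342.7882, 190.5871],
       [  0.    ,   0.    ,   1.    ]]), 'tool_from_camera': array([[ 1.    , -0.    ,  0.0008, -0.0006],
       [ 0.0002, -0.9535, -0.3014, -0.0829],
       [ 0.0007,  0.3014, -0.9535, -0.1614],
       [ 0.    ,  0.    ,  0.    ,  1.    ]])}
0.15 [-0.0003  0.8142 -0.5806 -0.0005] [-0.2575 -0.6345 -0.237 ]
```

View pics/topbig.png

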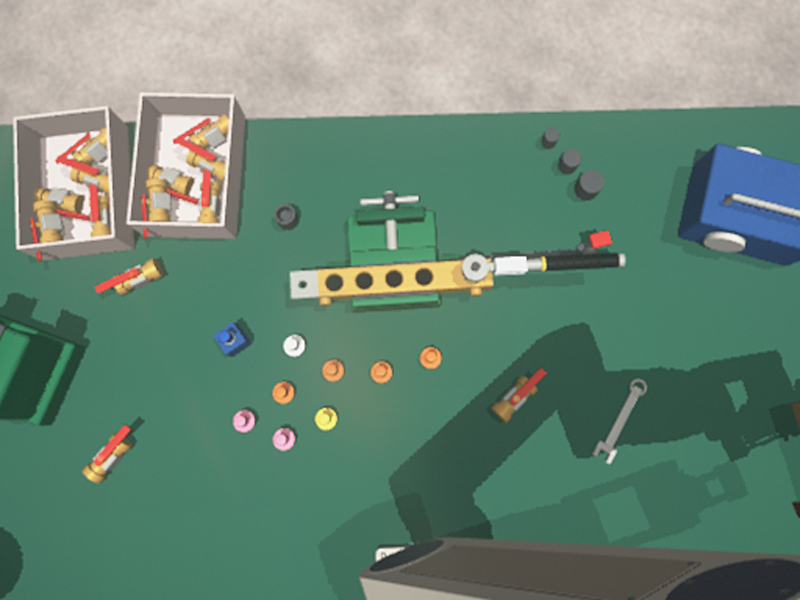

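View pics/scene0.png

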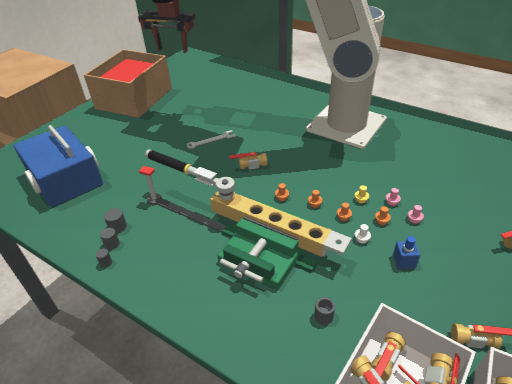

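```bash
cat > h.py <<'E'
from station import *
import cv2,numpy as np
from scipy.spatial.transform import Rotation as R
np.set_printoptions(precision=4,suppress=True)
def rot(q): return R.from_quat([q[1],q[2],q[3],q[0]]).as_matrix()
def down(a):
    "tool down, tool x (jaw axis) at world angle a"
    c,s=np.cos(a),np.sin(a)
    q=R.from_matrix(np.array([[c,s,0],[s,-c,0],[0,0,-1.]])).as_quat(); return [q[3],q[0],q[1],q[2]]
def snap(n):
    "image and camera->world matrix"
    ci=camera_info(n)
    if n=='wrist':
        T=np.eye(4);T[:3,:3]=rot(get_ee_rot());T[:3,3]=get_tcp_pos();T=T@ci['tool_from_camera']
    else: T=ci['T']
    return read_camera(n),ci['intrinsics'],T
def ray(K,T,px,z):
    d=T[:3,:3]@np.array([(px[0]-K[0,2])/K[0,0],-(px[1]-K[1,2])/K[1,1],-1.])
    return T[:3,3]+d*(z-T[2,3])/d[2]
def proj(K,T,p):
    c=T[:3,:3].T@(np.asarray(p)-T[:3,3]); return np.array([K[0,2]+K[0,0]*c[0]/-c[2],K[1,2]+K[1,1]*c[1]/c[2]])
HSV={'orange':((5,150,90),(15,255,255)),'blue':((108,120,50),(125,255,255)),'red':((175,150,100),(180,255,255)),'brass':((16,90,90),(24,220,255))}
def blobs(im,col,amin=30):
    hsv=cv2.cvtColor(im,cv2.COLOR_RGB2HSV); m=cv2.inRange(hsv,*map(np.array,HSV[col]))
    m=cv2.morphologyEx(m,cv2.MORPH_CLOSE,np.ones((3,3)))
    n,l,s,c=cv2.connectedComponentsWithStats(m)
    return [(c[i],s[i]) for i in range(1,n) if s[i][4]>=amin]
E
python3 - <<'E'
from h import *
im,K,T=snap('top')
hsv=cv2.cvtColor(im,cv2.COLOR_RGB2HSV)
for n,(u,v) in dict(plug=(431,357),knob=(230,338),red=(600,240),brass=(440,272)).items(): print(n,hsv[int(v*.64),int(u*.64)])
for c,s in blobs(im,'orange'): print('or',c,s[4],ray(K,T,c,.024))
for n,p,z in [('pin',(229,336),.083),('eye',(303,285),.08),('p3',(334,283),.08),('p2',(364,281),.08),('p1',(394,279),.08),('p0',(424,277),.08),('gl',(475,266),.15),('tail',(620,260),.128),('rest',(600,239),.114)]:
    print(n,ray(K,T,np.array(p)*.64,z))
E
```

```text
plug [ 15 151 243]
knob [106 132  81]
red [  2 166 241]
brass [ 23 123 239]
or [275.1111 228.3111] 135 [0.4499 0.0018 0.024 ]
or [244.2045 236.5227] 88 [0.4282 0.0929 0.024 ]
or [180.8872 250.985 ] 133 [0.391  0.2778 0.024 ]
pin [0.4913 0.364  0.083 ]
eye [0.5821 0.2313 0.08  ]
p3 [0.5843 0.1745 0.08  ]
p2 [0.5866 0.1196 0.08  ]
p1 [0.5889 0.0646 0.08  ]
p0 [0.5911 0.0096 0.08  ]
gl [ 0.5934 -0.0776  0.15  ]
tail [ 0.6024 -0.3358  0.128 ]
rest [ 0.6452 -0.3075  0.114 ]
```

```bash
sed -i "s/'orange':((5,150,90),(15,255,255))/'orange':((5,140,90),(17,255,255))/; s/'blue':((108,120,50)/'blue':((103,110,40)/; s/((175,150,100),(180,255,255))/((0,150,100),(4,255,255))/" h.py
python3 - <<'E'
from h import *
move_pose([0.48,0.14,0.30],down(np.pi/2)); print(get_joint_pos(),get_time())
im,K,T=snap('wrist'); cv2.imwrite('pics/w1.png',im[:,:,::-1])
for col in('orange','blue'):
  for c,s in blobs(im,col,100): print(col,c,s,ray(K,T,c,.024 if col=='orange' else .083))
for p in [(.5821,.2313,.08),(.5843,.1745,.08),(.5866,.1196,.08),(.5889,.0646,.08),(.5911,.0096,.08)]: print(proj(K,T,p))
E
```

```text
[ 0.2589  0.1483  1.8214 -0.0001  1.172  -1.3106] 2.9667
orange [367.3333  76.7486] [351  60  34  35 903] [0.3905 0.2762 0.024 ]
orange [221.1201 108.4657] [203  91  32  31 408] [0.4276 0.098  0.024 ]
orange [291.8089 113.0845] [275  94  32  33 497] [0.4334 0.1861 0.024 ]
orange [146.0866 125.0828] [131 110  31  31 785] [0.4479 0.0027 0.024 ]
blue [438.7785 158.1337] [ 405  134   64   53 1878] [0.4782 0.3467 0.083 ]
[329.6598 241.0436]
[283.2419 242.7513]
[238.514  244.5249]
[193.848  246.2929]
[149.3171 247.9821]
```

View pics/w1.png

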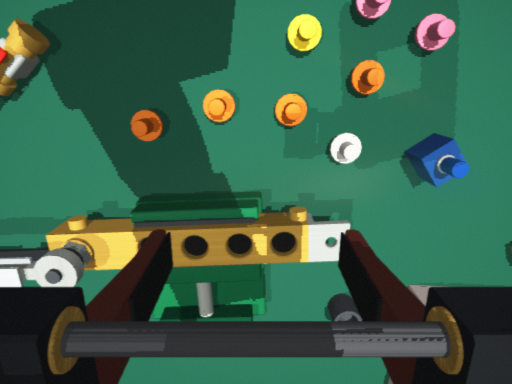

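Run:
```python
from h import *
A=0.0;tiles=[]
for n,p,z in [('plug',(.447,.0025),.048),('p1',(.5889,.0646),.08),('eye',(.5821,.2313),.08),('pin',(.4913,.364),.083)]:
    move_pose([p[0],p[1],z+.08],down(A)); wait(.2)
    im,K,T=snap('wrist'); cv2.imwrite(f'pics/h_{n}.png',im[:,:,::-1]); print(n,get_tcp_pos(),T[:3,3],proj(K,T,[*p,z]),get_time())
    tiles.append(im[110:384,60:450,::-1])
cv2.imwrite('pics/tile.png',np.vstack([np.hstack(tiles[:2]),np.hstack(tiles[2:])]))
```

```text
plug [0.4475 0.0028 0.1284] [0.4465 0.0867 0.2899] [254.9695 200.474 ] 4.4417
p1 [0.5876 0.0639 0.1598] [0.5868 0.1478 0.3209] [258.439  199.5423] 5.3667
eye [0.5824 0.2297 0.16  ] [0.5818 0.3135 0.3214] [255.5619 198.0201] 6.325
pin [0.4923 0.3628 0.1629] [0.4918 0.4465 0.3243] [254.405  198.5757] 7.2583
```

View pics/tile.png

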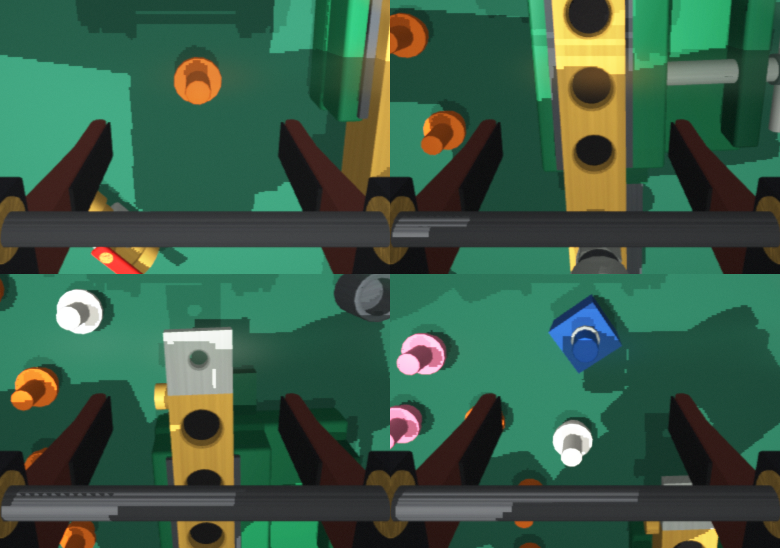

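```bash
cat >> h.py <<'E'
def hole(im,K,T,guess,z,rad):
    "centre of a dark hole in a bright face near guess"
    u,v=proj(K,T,[*guess,z]); ppm=K[0,0]/(T[2,3]-z); w=int(rad*ppm*2.2)
    x0,y0=int(u)-w,int(v)-w; g=cv2.cvtColor(im,cv2.COLOR_RGB2HSV)[y0:y0+2*w,x0:x0+2*w,2]
    g=cv2.GaussianBlur(g,(3,3),0)
    t,m=cv2.threshold(g,0,255,cv2.THRESH_BINARY_INV+cv2.THRESH_OTSU)
    cs,_=cv2.findContours(m,cv2.RETR_EXTERNAL,cv2.CHAIN_APPROX_NONE)
    cs=[c for c in cs if len(c)>8 and .25<cv2.contourArea(c)/(np.pi*(rad*ppm)**2)<1.4]
    c=min(cs,key=lambda c:np.hypot(*(c[:,0].mean(0)-w)))
    e=cv2.fitEllipse(c); px=np.array(e[0])+[x0,y0]
    return ray(K,T,px,z),px,np.array(e[1])/ppm
def plug(im,K,T,guess,zb=0.):
    "plug axis from blob outline; returns xy, and two y-type estimates for checking. camera on +y side (a=0)"
    bl=blobs(im,'orange',200); g=proj(K,T,[*guess,zb+.03])
    c,s=min(bl,key=lambda b:np.hypot(*(b[0]-g))); x,y,w,h,_=s
    u=x+(w-1)/2
    top=ray(K,T,(u,y-.5),zb+.020)[1]-.020; bot=ray(K,T,(u,y+h-.5),zb+.048)[1]+.010
    return np.array([ray(K,T,(u,y+h/3),zb+.02)[0],(top+bot)/2]),top,bot,s
E
python3 - <<'E'
from h import *
ci=camera_info('wrist')
def ld(n,tcp):
    im=cv2.imread(f'pics/h_{n}.png')[:,:,::-1].copy();T=np.eye(4);T[:3,:3]=rot(down(0));T[:3,3]=tcp;return im,ci['intrinsics'],T@ci['tool_from_camera']
print(plug(*ld('plug',[.4475,.0028,.1284]),(.447,.0025)))
P=ld('p1',[.5876,.0639,.1598]); print(hole(*P,(.5889,.0646),.08,.0165)); print(hole(*P,(.5866,.1196),.08,.0165));print(hole(*P,(.5911,.0096),.08,.0165))
E_=ld('eye',[.5824,.2297,.16]); print(hole(*E_,(.5821,.2313),.08,.007)); print(hole(*E_,(.5843,.1745),.08,.0165))
a=E_[0][160:230,220:300];b=cv2.imread('pics/h_pin.png')[:,:,::-1][120:220,200:310]
cv2.imwrite('pics/z.png',np.hstack([cv2.resize(a,(400,350)),cv2.resize(b,(385,350))])[:,:,::-1])
print(get_tcp_pos(),rot(get_ee_rot()))
E
```

```text
(array([0.4488, 0.0016]), np.float64(0.001820356880421984), np.float64(0.0013019060185088301), array([ 234,  167,   48,   48, 1768], dtype=int32))
(array([0.5914, 0.0656, 0.08  ]), array([261.0138, 198.2442]), array([0.0297, 0.0314]))
(array([0.5888, 0.1207, 0.08  ]), array([257.7281, 123.0785]), array([0.0323, 0.0325]))
(array([0.5938, 0.0117, 0.08  ]), array([263.8043, 262.8351]), array([0.0257, 0.0288]))
(array([0.5842, 0.2336, 0.08  ]), array([258.381 , 195.3754]), array([0.0134, 0.0136]))
(array([0.5866, 0.1769, 0.08  ]), array([261.2075, 263.2914]), array([0.0253, 0.0284]))
[0.4923 0.3628 0.1629] [[ 1.     -0.0021  0.    ]
 [-0.0021 -1.     -0.0002]
 [ 0.      0.0002 -1.    ]]
```

View pics/z.png

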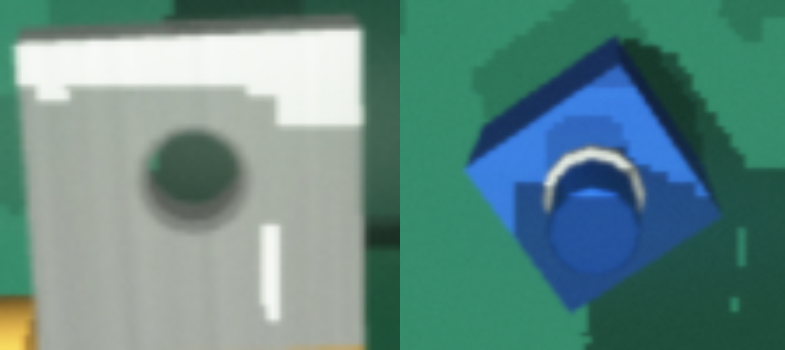

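```bash
cat >> h.py <<'E'
def goto(p,a=0.,v=None):
    move_pose(p,down(a))
def fine(p,a=0.,v=.1,uf=None):
    "line to p with one correction of the standing error; p is where the TCP shall be"
    r=movel(p,down(a),v=v,until_force=uf)
    if r: return True
    e=np.asarray(p)-get_tcp_pos()
    if np.linalg.norm(e)<.006: movel(np.asarray(p)+e,down(a),v=.03)
    return False
E
python3 - <<'E'
from h import *
p=np.array([.4488,.0016])
command_gripper(.6)
goto([*p,.128],np.pi/2); fine([*p,.024],np.pi/2); command_gripper(0); print('w',get_grip_width(),get_tcp_pos()); y=get_tcp_pos()[1]; command_gripper(.6); fine([*p,.08],np.pi/2)
p[1]=y
goto([*p,.08],0); fine([*p,.024]); command_gripper(0); print('w',get_grip_width(),get_tcp_pos()); x=get_tcp_pos()[0]; command_gripper(.6); fine([*p,.128]); wait(.3)
I=snap('wrist'); print(get_tcp_pos(),x,y,plug(*I,p),get_time())
E
```

```text
w 0.2193763852986196 [0.4484 0.0016 0.0236]
w 0.21804978820031098 [0.4487 0.0016 0.0239]
[0.4493 0.0016 0.1285] 0.44866902727994146 0.00158542679253852 (array([0.4481, 0.0032]), np.float64(0.0030764732617562345), np.float64(0.003310218842964804), array([ 231,  164,   48,   47, 1775], dtype=int32)) 19.075
```

```bash
cat >> h.py <<'E'
BIAS=np.array([-.0006,.0016])
EY=np.array([-.043,.9991])
P1=np.array([.5914,.0656])-BIAS
PORT=[P1+EY*.055*k for k in(-1,0,1,2)]
EYE=np.array([.5842,.2335])-BIAS
E
python3 - <<'E'
from h import *
ci=camera_info('wrist');T=np.eye(4);T[:3,:3]=rot(down(0));T[:3,3]=[.4923,.3628,.1629];T=T@ci['tool_from_camera'];K=ci['intrinsics']
a=ray(K,T,(255.7,185.7),.083)[:2];b=ray(K,T,(255.4,176),.055)[:2];print(a,b)
p=(a+b)/2-BIAS
goto([*p,.16]); print('hit',fine([*p,.058],uf=8)); command_gripper(0); print(get_grip_width(),get_tcp_pos())
movel([*p,.17]); print(get_ft_force())
goto([*EYE,.17]); fine([*EYE,.146]); print(get_tcp_pos(),EYE)
I=snap('wrist'); cv2.imwrite('pics/pin_eye.png',I[0][90:384,60:450,::-1])
print('hit',movel([*EYE,.090],v=.05,until_force=6),get_tcp_pos(),get_ft_force(),get_time())
I=snap('wrist'); cv2.imwrite('pics/pin_eye.png',np.hstack([cv2.imread('pics/pin_eye.png'),I[0][90:384,60:450,::-1]]))
E
```

```text
[0.4921 0.3742] [0.4919 0.374 ]
hit False
0.2246707188146881 [0.4922 0.3722 0.0573]
[-0.1903 -0.0256 -1.2595]
[0.5862 0.2312 0.1474] [0.5848 0.2319]
hit False [0.585  0.232  0.0904] [-0.1764  0.0444 -0.93  ] 26.0917
```

View pics/pin_eye.png

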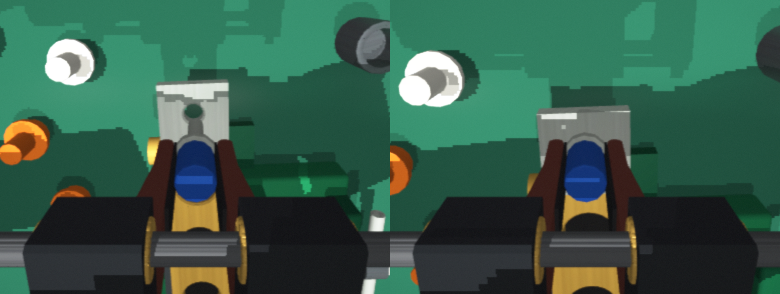

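Run:
```python
from h import *
r=[]
for i in range(6): r.append(get_tcp_pos()); wait(.05)
print(np.array(r))
print('hit',movel([*EYE,.083],v=.03,until_force=5),get_tcp_pos(),get_ft_force())
command_gripper(.6); movel([*EYE,.16]); wait(.2)
I=snap('wrist'); cv2.imwrite('pics/pin2.png',cv2.resize(I[0][110:260,180:340,::-1],None,fx=3,fy=3)); print(get_time())
Tn=I[2]; g=get_tcp_pos()
for c,s in blobs(I[0],'blue',100): print(c,s)
print('expect knob top',proj(I[1],Tn,[*(EYE+BIAS),.113]))
```

```text
[[0.5851 0.232  0.0904]
 [0.5851 0.232  0.0904]
 [0.585  0.232  0.0904]
 [0.585  0.232  0.0903]
 [0.585  0.232  0.0903]
 [0.5849 0.2319 0.0902]]
hit True [0.5854 0.2321 0.0866] [ 0.0928 -0.0069  1.3889]
28.25
[138.2846  18.7592] [  91    0   92   49 2895]
[256.9978 208.7575] [243 189  29  39 903]
expect knob top [256.4279 214.8799]
```

View pics/pin2.png

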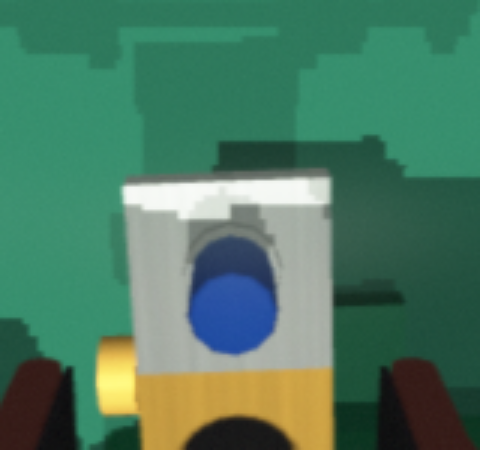

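```bash
cat >> h.py <<'E'
def line(p,v=.15,uf=None,a=0.):
    r=movel(p,down(a),v=v,until_force=uf); wait(.35 if not r else .1); return r
def do_plug(g,port):
    p=np.array(g)
    for k in range(2):
        goto([*p,.128]); wait(.35); m=plug(*snap('wrist'),p); d=m[0]-BIAS-p; print('meas',m[0],m[1]-m[2],m[3][2:]); p=m[0]-BIAS
        if np.hypot(*d)<.012: break
    if abs(m[1]-m[2])>.003 or not 38<m[3][2]<58: print('doubt'); return False
    print('hit',line([*p,.024],uf=8)); command_gripper(0); w=get_grip_width(); print('w',w,get_tcp_pos())
    if not .17<w<.27: return False
    line([*p,.17],.3); goto([*port,.17]); wait(.35); line([*port,.115])
    r=line([*port,.098],.04,5); t=get_tcp_pos(); print('insert',r,t,t[:2]-port)
    if t[2]>.1015: print('rim?'); return False
    print('press',line([*port,.088],.03,25),get_tcp_pos(),get_ft_force())
    command_gripper(.6); line([*port,.15]); command_gripper(0)
    print('push',line([*port,.111],.04,20),get_tcp_pos()); 
    line([*port,.16],.3); command_gripper(.6); return True
E
python3 - <<'E'
from h import *
print(do_plug((.4493,.0016),PORT[0]),get_time())
E
```

```text
meas [0.4485 0.003 ] -0.0003184706576839103 [  48   47 1774]
hit False
w 0.21832160917945395 [0.4491 0.0014 0.0239]
insert False [0.5945 0.009  0.0982] [ 0.0001 -0.    ]
press True [0.5948 0.0091 0.0896] [-0.3879 -0.24    4.5405]
push True [0.594  0.0091 0.1144]
True 40.7667
```

Run:
```python
from h import *
for g,k in [((.4276,.098),1),((.4334,.1861),2),((.3905,.2762),3)]:
    ok=do_plug(g,PORT[k]); print(k,ok,get_time())
    if not ok: break
```

```text
meas [0.4626 0.1134] 0.0008313683285310208 [  50   48 1363]
meas [0.463  0.1142] -0.0002815466585010945 [  48   47 1777]
hit False
w 0.2205587047715669 [0.4636 0.1126 0.024 ]
insert False [0.5921 0.064  0.0982] [0.0001 0.    ]
press True [0.5926 0.0641 0.0894] [ 0.3064 -0.3201  4.2666]
push True [0.5917 0.064  0.1144]
1 True 53.6833
meas [0.4297 0.1858] -0.0003277758631990979 [  48   47 1663]
hit False
w 0.21655673982849638 [0.4303 0.1842 0.0239]
insert False [0.5897 0.119  0.0982] [0.0001 0.    ]
press True [0.5901 0.119  0.0895] [-0.7181 -0.2256  4.5785]
push True [0.5893 0.1189 0.1143]
2 True 66.075
meas [0.3904 0.2788] 0.000545069786921426 [  47   48 1718]
hit False
w 0.22050893012128642 [0.391  0.2772 0.024 ]
insert False [0.5874 0.1739 0.0982] [0.0001 0.    ]
press True [0.5878 0.1741 0.0895] [-1.3208 -0.6941  4.8977]
push True [0.5869 0.1738 0.1144]
3 True 78.8167
```

View once.

Run:
```python
from h import *
G=PORT[0]-EY*.09; print(G)
goto([.60,-.25,.26]); wait(.4)
I=snap('wrist'); print(get_tcp_pos()); cv2.imwrite('pics/wr.png',I[0][:,:,::-1])
for r in (.125,.17,.235): print(r,proj(I[1],I[2],[*(G+BIAS+r*np.array([.026,-1])),.128]))
t=read_camera('top'); cv2.imwrite('pics/both.png',np.hstack([I[0][:,56:456,::-1],cv2.resize(t[110:220,140:340,::-1],(400,384))[:384]]))
```

```text
[ 0.5982 -0.0809]
[ 0.6001 -0.2498  0.26  ]
0.125 [256.7191 129.8013]
0.17 [257.9428 180.753 ]
0.235 [259.5297 246.8299]
```

View pics/both.png

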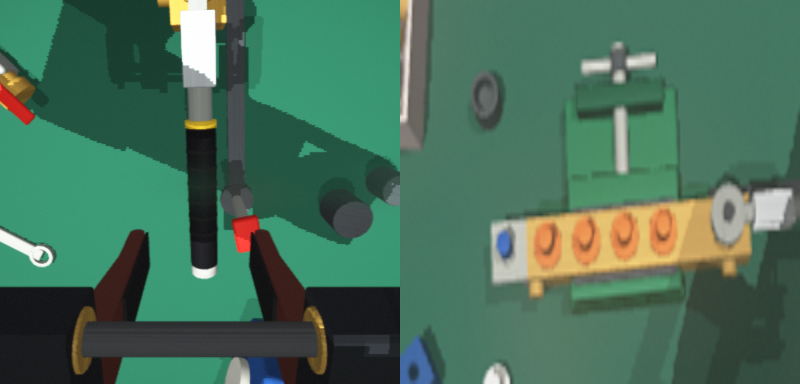

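```bash
cat >> h.py <<'E'
G=PORT[0]-EY*.09
def gp(phi,z=.109,r=.170): return [G[0]+r*np.sin(phi),G[1]-r*np.cos(phi),z]
def ft(phi,n=4):
    f=[]
    for _ in range(n): f.append(get_ft_force()); wait(.02)
    return np.mean(f,0)@[np.cos(phi),np.sin(phi),0]
E
python3 - <<'E'
from h import *
phi=.026
goto(gp(phi,.2),phi); wait(.3); f0=ft(phi); line(gp(phi),.1,8,a=phi); command_gripper(0); wait(.2)
print(get_grip_width()*.088,get_tcp_pos(),gp(phi),f0,ft(phi))
pk=0;t0=get_time();log=[]
while phi>-.85 and get_time()-t0<75:
    phi-=.01; movel(gp(phi),down(phi),v=.03); wait(.12); f=ft(phi)-f0; log.append((round(phi,3),round(f,2)))
    pk=max(pk,f)
    if pk>5.5 and f<.65*pk: break
    if f>12: print('too hard'); break
print(log); print(get_tcp_pos(),gp(phi),get_time())
E
```

```text
0.02507783719349434 [ 0.6027 -0.2508  0.109 ] [np.float64(0.6026545020301651), np.float64(-0.2508120432368404), 0.109] -0.4134432937528172 0.09282705021688281
[(0.016, np.float64(-0.43)), (0.006, np.float64(-0.09)), (-0.004, np.float64(0.16)), (-0.014, np.float64(0.13)), (-0.024, np.float64(-0.16)), (-0.034, np.float64(-0.08)), (-0.044, np.float64(0.43)), (-0.054, np.float64(0.03)), (-0.064, np.float64(0.23)), (-0.074, np.float64(0.08)), (-0.084, np.float64(0.3)), (-0.094, np.float64(-0.25)), (-0.104, np.float64(0.28)), (-0.114, np.float64(0.37)), (-0.124, np.float64(0.02)), (-0.134, np.float64(-0.12)), (-0.144, np.float64(0.13)), (-0.154, np.float64(0.36)), (-0.164, np.float64(0.2)), (-0.174, np.float64(0.21)), (-0.184, np.float64(0.12)), (-0.194, np.float64(0.03)), (-0.204, np.float64(-0.22)), (-0.214, np.float64(0.06)), (-0.224, np.float64(0.13)), (-0.234, np.float64(-0.01)), (-0.244, np.float64(0.51)), (-0.254, np.float64(-0.01)), (-0.264, np.float64(0.56)), (-0.274, np.float64(0.51)), (-0.284, np.float64(2.43)), (-0.294, np.float64(3.54)), (-0.304, np.float64(3.8)), (-0.314, np.
[... 370 characters left out ...]
(4.79)), (-0.454, np.float64(4.84)), (-0.464, np.float64(4.16)), (-0.474, np.float64(4.64)), (-0.484, np.float64(4.91)), (-0.494, np.float64(5.0)), (-0.504, np.float64(4.41)), (-0.514, np.float64(4.76)), (-0.524, np.float64(5.2)), (-0.534, np.float64(5.16)), (-0.544, np.float64(5.1)), (-0.554, np.float64(5.26)), (-0.564, np.float64(4.87)), (-0.574, np.float64(5.61)), (-0.584, np.float64(5.42)), (-0.594, np.float64(5.17)), (-0.604, np.float64(4.92)), (-0.614, np.float64(4.58)), (-0.624, np.float64(4.8)), (-0.634, np.float64(4.4)), (-0.644, np.float64(3.93)), (-0.654, np.float64(3.46))]
[ 0.4949 -0.2162  0.1092] [np.float64(0.49481279853783844), np.float64(-0.2157911374223203), 0.109] 113.3167
```

Run:
```python
from h import *
ci=camera_info('wrist');K=ci['intrinsics'];T=np.eye(4);T[:3,:3]=rot(down(0));T[:3,3]=[.6001,-.2498,.26];T=T@ci['tool_from_camera']
im=cv2.imread('pics/wr.png')[:,:,::-1].copy()
c,s=max([b for b in blobs(im,'red',60) if 280<b[0][0]<330],key=lambda b:b[1][4])
p=ray(K,T,c,.114)[:2]-BIAS; d=p-G; pr=np.arctan2(d[0],-d[1]); print(c,s,p,np.hypot(*d),pr)
pr=pr if .15<pr<.28 else .215
n=14
for phi in np.linspace(-.654,pr,n)[1:]: movel(gp(phi),down(phi),v=.08)
wait(.4); print(get_tcp_pos(),gp(pr),get_ft_force(),get_time())
command_gripper(.5); wait(.2); line(gp(pr,.2),.1,a=pr)
goto([.60,-.25,.26]); wait(.4); I=snap('wrist'); t=read_camera('top')
cv2.imwrite('pics/fin.png',np.hstack([I[0][:,56:456,::-1],cv2.resize(t[110:220,140:340,::-1],(400,384))])); print(get_time())
```

```text
[300.5036 231.2351] [288 215  28  37 689] [ 0.6442 -0.3068] 0.23054514608847465 0.20051556156312392
[ 0.6317 -0.2474  0.1089] [np.float64(0.6320946801344185), np.float64(-0.2474633836248044), 0.109] [-0.1218 -2.6798  0.7531] 117.5083
120.5
```

View pics/fin.png

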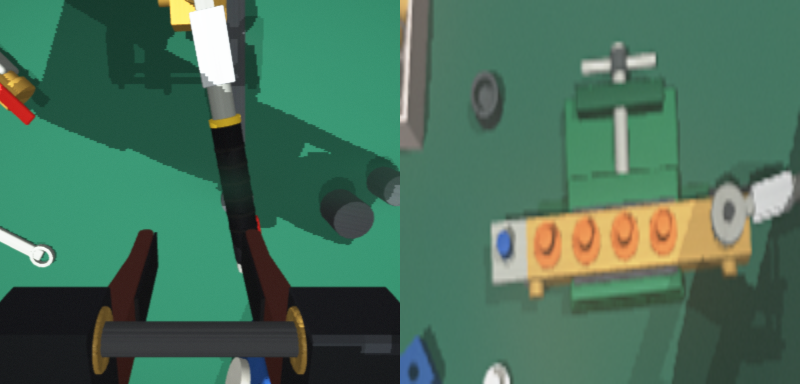

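Run:
```python
from h import *
print(get_ft_force(),get_time()); job_done()
```

```text
[0.2552 0.8396 0.1647] 120.5
the job is handed in; nothing more can be done
```

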